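Open an instrument case: loosen two captive thumbscrews and take the cover off

ROBOT

A 6-joint arm with a two-finger parallel gripper is mounted at the origin on the work surface. World frame = base frame: x ahead of the robot, y to its left, z up, the work surface at z = 0. Lengths are in mm, angles in rad, forces in N, time in s.
With the tool pointing down it reaches from about 225 to 725 mm from the base axis. Payload 3.1 kg.
Tool frame: the origin (TCP) lies at the very end of the fingers, on their centre line; the grasp point (between the pads) lies 19 mm behind it; z points along the fingers, y is the line along which they close (so a half turn about z gives the same grasp; the last joint's range is limited). The gripper opens to 85 mm and grips with 20 to 120 N. Pads are 22 mm wide; open, the fingers measure 114 mm over their backs; the gripper's body (76 mm by 85 mm) begins 54 mm behind the grasp point. The pads swing forward as they close: fully open they stand 13 mm farther back than shut.
Start: joints at [-1.363, 0.048, 0.099, 1.622, 0, 1.443], TCP at [172.985, -495.675, 231.312] pointing down, gripper open.
Joint ranges: [-2.91, 2.91], [-0.99, 1.94], [-1.21, 1.42], [-2.12, 2.29], [-1.49, 1.47], [-3.14, 3.14]. Speed limits (rad/s): [2.79, 2.79, 3.14, 3.14, 3.14, 3.14].

INTERFACE

Orientations are given as a unit quaternion [x, y, z, w].
In Python, from bench import robot gives the robot as it stands.
- The arm moves only by the tool jog_arm, never from a script. Its argument "targets" is a list of rows, each a list of 7 numbers: the turn, a rotation vector about the tool's x, y, z in degrees, then the shift along the tool's x, y, z in cm, then the opening, from -1 (shut) to 1 (fully open). In form: [[rx, ry, rz, x, y, z, claw], ...]. A call has 1 to 10 rows; each row shifts and turns the commanded pose from where the row before left it, along the tool's axes as they then stand; what a row does not reach is not made up. A row lasts 1/12 s, in which the tool goes at most 41.7 mm and 7.16 degrees, less where a joint would pass 70% of its speed; a pose out of reach is approached as far as the arm can. A call with a gripper value outside its range is refused whole. The fingers move at their own pace and stop on an object; "force" is the grip in N (left out, the last holds). Time passes only in rows, so rows that do not move let the fingers close. It gives the time, the measured TCP pose, the force, the opening and the grip force at its end, in the units of the state.
- robot.observe(): the state, without advancing time (a new reading comes with each control period).
- robot.get_image(name): name is "side" or "top" or "wrist"; returns a dict with "color" (420x560x3 uint8, red, green, blue), "intrinsics" (3x3 intrinsics, pixels), "distortion" ([k1, k2, p1, p2, k3] as OpenCV has them; the pictures are not rectified), "pose" (4x4, takes a point from camera to world coordinates). Camera axes: x right, y down, z forward; pixel columns grow to the right and rows downward; lengths in mm; the calibration is good to about 2 mm. A picture is of the moment at which its call begins. There is no depth.
- robot.close_job(): hands the job in; it is judged then, once.
The state is a dict: "t": time; "joints": joint angles; "joint_vel": joint speeds; "joint_efforts": joint torques, N m; "tool_pos": TCP position; "tcp_rot": TCP orientation; "wrist_force": force on the tool from outside, world axes, zero at the start; "moment": the same for the moment, N m; "grip_width": finger opening in mm; "gripper_force": force on a finger pad.
Only numpy, scipy, OpenCV 4.12 (cv2) and the standard library are available. Lean on these libraries where they do the work, as an engineer would, in place of code of your own. Each camera call takes 0.05 s, during which the arm holds its last target. There are 200 camera calls.

TASK

Open the instrument case on the bench: loosen both captive thumbscrews on its cover, one after the other, by turning each a full quarter turn anticlockwise while the cover stays in place. Then lift the cover off and set it down gently on the empty foam pad, right way up, flat, in the middle and square with the pad, without moving the other things on the bench.

Things in the scene. Friction and masses are not known exactly. Their poses are not given: they have to be found in the camera images.
- case: Fixed aluminium instrument case, 190 x 120 x 60 mm, open on top under the cover. Origin: centre of its underside, on the bench; x along its long side, y along its short side, z up. It cannot be moved.
- cover: Loose grey-painted cover of the case, 0.3 to 0.5 kg with its screws: 200 x 130 mm plate 3 mm thick with a skirt all round, 18 mm deep, that fits over the case with 2 mm play each side. Origin: centre of the lower edge of the skirt, 21 mm below the plate's upper face; x along the long side, y along the short side (as the handle), z up. Seated, the origin is 42 mm above the case's underside, in line with it. It cannot come off while a thumbscrew is tight.
- handle (a point): Middle of the grip bar of the black bow handle on the cover: bar 96 mm long along the cover's y, 12 mm wide, 12 mm high, its centre 42 mm above the plate, 36 mm free height under it. Its frame is parallel to the cover's. Above the cover's centre.
- screw_a (a joint): Turn of the thumbscrew near the -x end of the cover, rad. 0 is tight, with the wing along the cover's long axis; it grows anticlockwise seen from above, to a stop at 1.6 (wing across the cover). Stays where it is left (friction about 0.06 N m). Its tongue under the plate is clear of the case from about 1.2 up.
- screw_b (a joint): The same for the thumbscrew near the +x end of the cover; also anticlockwise.
- wing_a (a point): Point on the axis of thumbscrew a, in its dark steel wing head, 22 mm above the cover plate. The wing is an upright bar 40 mm long, 10 mm thick, from 4.5 to 32.5 mm above the plate, on a hub of 17 mm diameter below it; the point's x axis runs along the wing and turns with it. 70 mm from the cover's centre towards -x.
- wing_b (a point): The same point of the alike thumbscrew b, 70 mm from the cover's centre towards +x.
- pad: Fixed grey foam pad (firm), 270 x 200 x 10 mm, lying flat and empty on the bench. Origin: centre of its underside; x along its long side, z up. The cover lying on it has its origin 10 mm above the pad's origin.
- screwdriver: Bystander: screwdriver lying on the bench between the case and the pad, about 25 mm high, pointing away from the robot.
- meter: Bystander: handheld multimeter, 165 x 80 x 38 mm, on the left side.
- spool: Bystander: solder spool standing on end, 60 mm diameter, 52 mm high, on the left side.
- flask: Bystander: white plastic bottle, 56 mm diameter, 130 mm high, on the right side.
- tin: Bystander: open steel tin, 70 mm diameter, 45 mm high, on the right side.
- parts_tray: Bystander: black parts tray, 100 x 160 x 30 mm, at the back.
- brush: Bystander: small brush lying at the back.
There are look-alikes about, which are no part of the job. Leave any orange look-alike of the cover alone.

How it is judged (in metres and radians):
On the way, in this order (a step that is already met when the one before it is completed fails the run):
1. one thumbscrew is loosened (past 1.25 rad), the cover still seated on the case (value of joint any of screw_a, screw_b above 1.25 rad and z of cover in the frame of case below 0.048 m), for 0.1 s.
2. both thumbscrews are loosened (past 1.25 rad), the cover still seated on the case (value of joint each of screw_a, screw_b above 1.25 rad and z of cover in the frame of case below 0.048 m), for 0.1 s.
3. the cover is lifted clear of the case, level within 0.35 rad, held by the fingers (z of cover in the frame of case above 0.065 m and angle between cover's own z axis and vertical below 0.35 rad and contact force between the fingers and cover above 1 N), for 0.1 s.
At the end, for the whole second after the job is handed in: The cover lies at rest on the foam pad, right way up and flat (tilt under 0.06 rad, height within 5 mm), its centre within 30 mm along the pad and 25 mm across it, its long side within 0.2 rad of the pad's long side (either way round), both thumbscrews still loosened (past 1.15 rad) (x of cover in the frame of pad between -0.03 and 0.03 m and y of cover in the frame of pad between -0.025 and 0.025 m and z of cover in the frame of pad between 0.005 and 0.015 m and angle between the x axis of cover and the x axis of pad, either way round below 0.2 rad and angle between cover's own z axis and vertical below 0.06 rad and value of joint each of screw_a, screw_b above 1.15 rad and linear speed of cover below 0.02 m/s); the robot touches nothing.
It fails at once if the cover is dropped or slammed onto the pad (faster than 0.4 m/s within 20 mm of the pad) (horizontal distance between cover and pad below 0.12 m and z of cover in the frame of pad below 0.03 m and linear speed of cover above 0.4 m/s).
It fails at once if another thing on the bench is moved by more than 30 mm (distance of any of screwdriver, meter, spool, flask, tin, parts_tray, brush from where it was at the start of the episode above 0.03 m).
It also fails if it takes over 59 s, if anything falls off the work surface, if the arm or the gripper's body presses on something with over 40 N, if the wrist force passes 120 N, or if a joint passes its speed limit or range.

## Working session

There is one attempt and no reset: what is moved stays moved. The work goes in short steps, Python scripts to look and compute and a tool call to move; the robot and the scene stay as the last step left them, time stands still between calls to the robot, and variables do not carry over. Pictures are saved under pics/ and viewed, at most 10 in all, crops included, and the job is handed in when it is done.

Besides the shell and the picture viewer there is one more tool, called as a command line: name --pt "numbers of a row" for each row, then --argument value for the rest. jog_arm: Moves the arm, as the interface text tells. Its arguments: {"type":"object","properties":{"targets":{"type":"array","items":{"type":"array","items":{"type":"number"}}},"force":{"type":"number"}},"required":["targets"]}

```bash
mkdir -p pics; python3 - <<'E'
from bench import robot
import cv2,numpy as np
for n in("top","side"):
    r=robot.get_image(n); cv2.imwrite(f"pics/{n}0.png",r["color"][:,:,::-1])
    np.savez(n+"0.npz",**r)
    print(n,r["intrinsics"].tolist(),r["distortion"],np.round(r["pose"],3).tolist())
print(robot.observe())
E
```

```text
top [[445.2309911094055, 0.0, 278.5601372141427], [0.0, 445.2309911094055, 205.00693908238742], [0.0, 0.0, 1.0]] [-0.04777147  0.          0.          0.          0.        ] [[0.01, -0.993, 0.116, 302.626], [-1.0, -0.008, 0.017, -30.993], [-0.016, -0.116, -0.993, 1460.171], [0.0, 0.0, 0.0, 1.0]]
side [[419.34614454708617, 0.0, 277.82498032362224], [0.0, 419.34614454708617, 207.87066395138834], [0.0, 0.0, 1.0]] [0.02136916 0.         0.         0.         0.        ] [[-0.982, -0.124, 0.139, 333.344], [-0.186, 0.714, -0.675, 799.029], [-0.015, -0.689, -0.724, 953.526], [0.0, 0.0, 0.0, 1.0]]
{'t': 0.1, 'joints': array([-1.36274869e+00,  4.86812236e-02,  9.77349958e-02,  1.62200461e+00,
       -1.01684522e-05,  1.44301828e+00]), 'joint_vel': array([-0.00074386, -0.00048742,  0.00410772, -0.00054808, -0.00071456,
        0.00086443]), 'joint_efforts': array([ 3.06575617e-03, -3.39850187e+01,  3.20936179e+01,  1.57833716e-02,
       -1.86288739e-04, -5.29381083e-06]), 'tool_pos': array([ 172.89238356, -495.12141955,  230.2220778 ]), 'tcp_rot': array([ 9.85935157e-01,  1.67124819e-01, -4.83038791e-05, -1.07618220e-03]), 'wrist_force': array([-0.40508076,  0.00170463, -0.06242931]), 'moment': array([ 0.00371068, -0.0339182 ,  0.02445325]), 'gripper_force': 0.0, 'grip_width': 85.35686700937708}
```

View pics/top0.png

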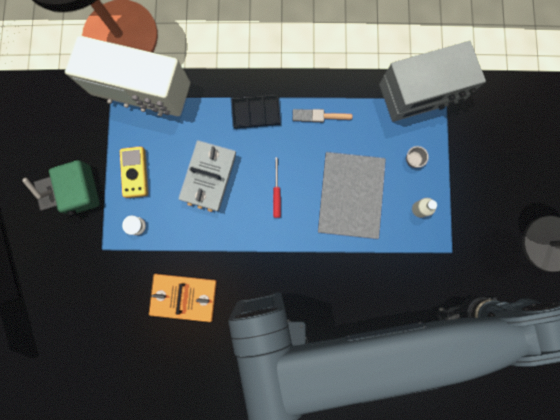

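View pics/side0.png

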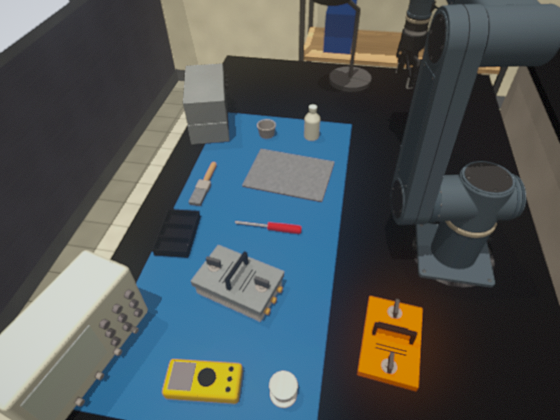

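The top view shows the grey cover at about (208,177), with wings near (213,152) and (203,199) and the handle across at (207,174). The pad is at (352,195). The side view shows the cover at (238,281) and the pad at (290,174). The orange look-alike is off the mat. Next I'll measure these positions.

```bash
cat > h.py <<'E'
import cv2,numpy as np
def ray(r,p,z):
    u=cv2.undistortPoints(np.array(p,float).reshape(-1,1,2),r["intrinsics"],r["distortion"]).reshape(-1,2)
    T=r["pose"]; d=np.c_[u,np.ones(len(u))]@T[:3,:3].T; o=T[:3,3]
    return o+d*((z-o[2])/d[:,2])[:,None]
def proj(r,P):
    T=np.linalg.inv(r["pose"])
    return cv2.projectPoints(np.array(P,float).reshape(-1,1,3),cv2.Rodrigues(T[:3,:3])[0],T[:3,3],r["intrinsics"],r["distortion"])[0].reshape(-1,2)
E
python3 - <<'E'
from h import *
for n,roi_c,roi_p in(("top",(170,130,250,222),(305,140,400,250)),("side",(185,235,295,325),(235,140,345,205))):
    r=dict(np.load(n+"0.npz")); im=r["color"]; hsv=cv2.cvtColor(im,cv2.COLOR_RGB2HSV)
    def blobs(m,roi,amin):
        x0,y0,x1,y1=roi; k=np.zeros_like(m); k[y0:y1,x0:x1]=m[y0:y1,x0:x1]
        return [c for c in cv2.findContours(k,0,cv2.CHAIN_APPROX_NONE)[0] if cv2.contourArea(c)>amin]
    g=((hsv[...,1]<90)).astype(np.uint8)*255
    for c in blobs(g,roi_p,800):
        b=cv2.boxPoints(cv2.minAreaRect(c)); q=cv2.approxPolyDP(c,8,True).reshape(-1,2)
        print(n,"pad",cv2.contourArea(c),q.tolist(),np.round(ray(r,q,10)[:,:2]).tolist())
    for c in blobs(g,roi_c,800):
        q=cv2.approxPolyDP(c,5,True).reshape(-1,2)
        print(n,"cover",cv2.contourArea(c),q.tolist(),np.round(ray(r,q,63)[:,:2]).tolist())
    d=((hsv[...,2]<75)&(hsv[...,1]<130)).astype(np.uint8)*255
    for c in blobs(d,roi_c,8):
        b=cv2.minAreaRect(c); print(n,"dark",cv2.contourArea(c),np.round(b[0],1),np.round(b[1],1),b[2],np.round(ray(r,b[0],105)),np.round(ray(r,b[0],90)))
    x0,y0,x1,y1=roi_c
    cv2.imwrite(f"pics/{n}c.png",cv2.resize(im[y0:y1,x0:x1,::-1],None,fx=5,fy=5,interpolation=cv2.INTER_CUBIC))
a=cv2.imread("pics/topc.png");b=cv2.imread("pics/sidec.png")
h=max(a.shape[0],b.shape[0]); f=lambda i:cv2.copyMakeBorder(i,0,h-i.shape[0],0,0,0)
c=np.hstack([f(a),f(b)]); print(c.shape); cv2.imwrite("pics/crop.png",cv2.resize(c,None,fx=.8,fy=.8))
E
```

```text
top pad 4838.0 [[326, 152], [318, 232], [378, 238], [385, 159]] [[650.0, -162.0], [384.0, -135.0], [366.0, -330.0], [628.0, -357.0]]
top cover 2617.5 [[197, 140], [178, 198], [218, 210], [235, 151]] [[675.0, 259.0], [485.0, 314.0], [448.0, 185.0], [639.0, 135.0]]
top dark 52.0 [205.6 173.1] [31.   3.3] 17.10272979736328 [[558. 220. 105.]] [[561. 223.  90.]]
side pad 3176.0 [[242, 184], [321, 201], [333, 161], [260, 149]] [[651.0, -167.0], [386.0, -133.0], [368.0, -333.0], [631.0, -356.0]]
side cover 4233.5 [[217, 245], [192, 285], [260, 321], [282, 290], [283, 271]] [[641.0, 134.0], [666.0, 267.0], [478.0, 334.0], [442.0, 242.0], [450.0, 186.0]]
side dark 33.5 [261.5 283.4] [14.6  3.2] 19.98310661315918 [[488. 259. 105.]] [[491. 250.  90.]]
side dark 33.5 [213.5 263.2] [13.9  4.3] 10.304845809936523 [[619. 222. 105.]] [[624. 212.  90.]]
side dark 146.0 [236.2 270.8] [ 9.3 39.3] 34.695152282714844 [[557. 235. 105.]] [[561. 225.  90.]]
side dark 114.5 [189.5 245.5] [21.  9.] 90.0 [[696. 179. 105.]] [[702. 168.  90.]]
(460, 950, 3)
```

View pics/crop.png

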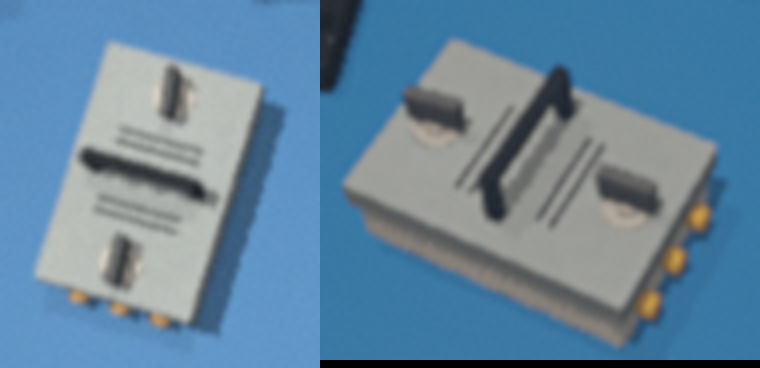

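The crops show both wings along the long axis and the handle across it. Cover: centre (561,222), yaw -15.4°. Pad: centre (508,-247), yaw -5.8°. I'll turn the tool to heading 164.6° and then travel.

jog_arm --pt "0 0 -7 0 0 0 1" --pt "0 0 -7 0 0 0 1" --pt "0 0 -7 0 0 0 1" --pt "0 0 -7 0 0 0 1" --pt "0 0 -7 0 0 0 1" --pt "0 0 -7 0 0 0 1" --pt "0 0 -7 0 0 0 1" --pt "0 0 -7 0 0 0 1" --pt "0 0 -7 0 0 0 1" --pt "0 0 -7 0 0 0 1"

```text
t: 0.93
tool_pos: [172.9, -495.3, 230.6]
tcp_rot: [0.71, 0.705, 0.0, -0.001]
wrist_force: [0.5, -1.0, 0.9]
grip_width: 85.3
gripper_force: 0.0
```

jog_arm --pt "0 0 -7 0 0 0 1" --pt "0 0 -7 0 0 0 1" --pt "0 0 -7 0 0 0 1" --pt "0 0 -7 0 0 0 1" --pt "0 0 -7 0 0 0 1" --pt "0 0 -7 0 0 0 1" --pt "0 0 -7 0 0 0 1" --pt "0 0 -7 0 0 0 1" --pt "0 0 -7 0 0 0 1" --pt "0 0 -7 0 0 0 1"

```text
t: 1.77
tool_pos: [172.9, -495.3, 230.6]
tcp_rot: [0.177, 0.984, 0.001, -0.0]
wrist_force: [0.8, 0.8, 0.2]
grip_width: 85.1
gripper_force: 0.0
```

jog_arm --pt "0 0 -5.4 0 0 0 1" --pt "0 0 0 -0.42 2.9 0 1" --pt "0 0 0 -0.42 2.9 0 1" --pt "0 0 0 -0.42 2.9 0 1" --pt "0 0 0 -0.42 2.9 0 1" --pt "0 0 0 -0.42 2.9 0 1" --pt "0 0 0 -0.42 2.9 0 1" --pt "0 0 0 -0.42 2.9 0 1" --pt "0 0 0 -0.42 2.9 0 1" --pt "0 0 0 -0.42 2.9 0 1"

```text
t: 2.6
tool_pos: [278.7, -252.5, 230.8]
tcp_rot: [0.134, 0.991, 0.0, -0.0]
wrist_force: [0.6, 0.1, -0.4]
grip_width: 85.2
gripper_force: 0.0
```

jog_arm --pt "0 0 0 -0.42 2.9 0 1" --pt "0 0 0 -0.42 2.9 0 1" --pt "0 0 0 -0.42 2.9 0 1" --pt "0 0 0 -0.42 2.9 0 1" --pt "0 0 0 -0.42 2.9 0 1" --pt "0 0 0 -0.42 2.9 0 1" --pt "0 0 0 -0.42 2.9 0 1" --pt "0 0 0 -0.42 2.9 0 1" --pt "0 0 0 -0.42 2.9 0 1" --pt "0 0 0 -0.42 2.9 0 1"

```text
t: 3.43
tool_pos: [395.9, 16.1, 230.9]
tcp_rot: [0.134, 0.991, -0.0, -0.0]
wrist_force: [1.1, 0.0, -0.7]
grip_width: 85.6
gripper_force: 0.0
```

jog_arm --pt "0 0 0 -0.4 2.7 0 1" --pt "0 0 0 -0.4 2.7 0 1" --pt "0 0 0 -0.4 2.7 0 1" --pt "0 0 0 -0.4 2.7 0 0.3" --pt "0 0 0 -0.4 2.7 0 0.3" --pt "0 0 0 -0.4 2.7 0 0.3" --pt "0 0 0 -0.4 2.7 0 0.3" --pt "0 0 0 -0.4 2.7 0 0.3" --pt "0 0 0 -0.2 2.6 0 0.3" --pt "0 0 0 0 0 0 0.3"

```text
t: 4.27
tool_pos: [493.3, 242.5, 229.4]
tcp_rot: [0.132, 0.991, 0.001, -0.001]
wrist_force: [0.0, -0.8, -0.7]
grip_width: 55.2
gripper_force: 0.0
```

```bash
python3 - <<'E'
from bench import robot
from h import *
r=robot.get_image("wrist"); np.savez("w1.npz",**r); o=robot.observe()
print(o["tool_pos"],o["joints"],o["grip_width"]); print(np.round(r["pose"],3).tolist())
im=r["color"][:,:,::-1].copy()
c,s=np.cos(np.radians(15.4)),np.sin(np.radians(15.4))
P=[[561+k*c,222-k*s,85] for k in(-70,70)]+[[561,222,111]]
for p in proj(r,P): cv2.drawMarker(im,tuple(int(v) for v in p),(0,0,255),0,12)
cv2.imwrite("pics/w1.png",im); print(proj(r,P))
E
```

```text
[492.59999468 240.45972776 229.71673171] [3.31677285e-01 1.11125795e-01 1.63026327e-01 1.62515878e+00
 1.55576940e-04 5.96802899e-01] 55.21598766169278
[[0.26, 0.919, 0.296, 417.778], [0.966, -0.248, -0.079, 263.502], [0.001, 0.307, -0.952, 372.905], [0.0, 0.0, 0.0, 1.0]]
[[274.83928112 194.62772303]
 [274.51958163 309.72691294]
 [274.45980862 267.97067815]]
```

View pics/w1.png

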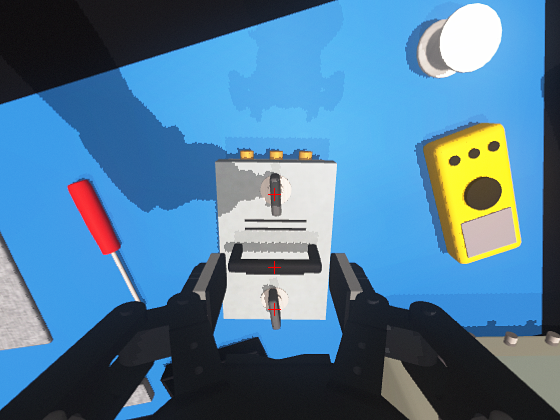

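The wrist view shows the wings at (276,194) and (275,308), and the handle bar at row ~264. The estimates project onto them within ~1 mm, so I'll descend on the near wing.

jog_arm --pt "0 0 0 0 0 3 0.3" --pt "0 0 0 0 0 3 0.3" --pt "0 0 0 0 0 3 0.3" --pt "0 0 0 0 0 2 0.2" --pt "0 0 0 0 0 2 0.2" --pt "0 0 0 0 0 1 0.2" --pt "0 0 0 0 0 1 0.2" --pt "0 0 0 0 0 1 0.2" --pt "0 0 0 0 0 0.8 0.2" --pt "0 0 0 0 0 0 0.2"

```text
t: 5.15
tool_pos: [492.0, 238.4, 62.0]
tcp_rot: [0.134, 0.991, -0.0, -0.001]
wrist_force: [-0.6, 0.2, 0.1]
grip_width: 51.3
gripper_force: 0.0
```

jog_arm --pt "0 0 0 0 0 0 -1" --pt "0 0 0 0 0 0 -1" --pt "0 0 0 0 0 0 -1" --pt "0 0 0 0 0 0 -1" --pt "0 0 0 0 0 0 -1" --pt "0 0 0 0 0 0 -1" --pt "0 0 0 0 0 0 -1" --force 40

```text
t: 5.73
tool_pos: [493.7, 239.3, 64.7]
tcp_rot: [0.134, 0.991, 0.001, 0.001]
wrist_force: [-0.2, 0.1, 5.5]
grip_width: 13.2
gripper_force: 39.3
```

Fingertips are touching the plate, so I'll open, rise 6 mm and regrip.

jog_arm --pt "0 0 0 0 0 0 -0.4" --pt "0 0 0 0 0 0 -0.4" --pt "0 0 0 0 0 -0.4 -0.4" --pt "0 0 0 0 0 -0.3 -0.4" --pt "0 0 0 0 0 0 -1" --pt "0 0 0 0 0 0 -1" --pt "0 0 0 0 0 0 -1" --pt "0 0 0 0 0 0 -1" --pt "0 0 0 0 0 0 -1"

```text
t: 6.48
tool_pos: [493.0, 239.0, 70.8]
tcp_rot: [0.134, 0.991, 0.0, 0.0]
wrist_force: [0.1, 0.0, 3.2]
grip_width: 9.4
gripper_force: 42.1
```

jog_arm --pt "0 0 -6 0 0 0 -1" --pt "0 0 -6 0 0 0 -1" --pt "0 0 -6 0 0 0 -1" --pt "0 0 -6 0 0 0 -1" --pt "0 0 -6 0 0 0 -1" --pt "0 0 -6 0 0 0 -1" --pt "0 0 -6 0 0 0 -1" --pt "0 0 -6 0 0 0 -1" --pt "0 0 -6 0 0 0 -1" --pt "0 0 -6 0 0 0 -1"

```text
t: 7.32
tool_pos: [492.9, 239.2, 70.7]
tcp_rot: [-0.382, 0.924, 0.0, 0.0]
wrist_force: [0.3, 0.4, 3.5]
grip_width: 9.5
gripper_force: 42.1
```

jog_arm --pt "0 0 -6 0 0 0 -1" --pt "0 0 -6 0 0 0 -1" --pt "0 0 -6 0 0 0 -1" --pt "0 0 -6 0 0 0 -1" --pt "0 0 -4 0 0 0 -1" --pt "0 0 0 0 0 0 -1"

```text
t: 7.82
tool_pos: [492.8, 239.3, 70.7]
tcp_rot: [-0.593, 0.805, 0.0, 0.0]
wrist_force: [-1.6, 1.1, 3.7]
grip_width: 8.9
gripper_force: 42.2
```

```bash
python3 - <<'E'
from bench import robot
o=robot.observe(); print(o["tool_pos"],o["tcp_rot"],o["joints"],o["wrist_force"],o["moment"],o["grip_width"])
E
```

```text
[492.84095298 239.29862705  70.72814205] [-5.92853839e-01  8.05309919e-01  3.04049790e-04  4.08201236e-04] [ 3.29125880e-01  1.31865716e-01 -1.31379248e-01  1.30695564e+00
  8.25475419e-04 -9.40070094e-01] [-1.61246047  1.08654758  3.66464829] [0.1950368  0.21128168 0.10800911] 8.946273874141452
```

jog_arm --pt "0 0 0 0 0 0 -0.3" --pt "0 0 0 0 0 0 -0.3" --pt "0 0 0 0 0 0 -0.3" --pt "0 0 0 0 0 -1 -0.3" --pt "0 0 0 0 0 -2 -0.3" --pt "0 0 0 0 0 -3 -0.1" --pt "0 0 0 0 0 -2 0.1" --pt "0 0 0 -0.1 -2.8 0 0.2" --pt "0 0 0 -0.1 -2.8 0 0.2" --pt "0 0 0 -0.1 -2.8 0 0.2"

```text
t: 8.65
tool_pos: [575.2, 216.7, 152.2]
tcp_rot: [-0.592, 0.806, -0.001, 0.001]
wrist_force: [0.0, 0.5, -0.3]
grip_width: 51.3
gripper_force: 0.0
```

jog_arm --pt "0 0 0 -0.1 -2.8 0 0.2" --pt "0 0 0 -0.1 -2.8 0 0.2" --pt "0 0 7 0 0 0 0.2" --pt "0 0 7 0 0 0 0.2" --pt "0 0 7 0 0 0 0.2" --pt "0 0 7 0 0 0 0.2" --pt "0 0 7 0 0 0 0.2" --pt "0 0 7 0 0 0 0.2" --pt "0 0 7 0 0 0 0.2" --pt "0 0 7 0 0 0 0.2"

```text
t: 9.48
tool_pos: [627.9, 201.7, 150.8]
tcp_rot: [-0.141, 0.99, -0.0, 0.0]
wrist_force: [-0.1, -0.4, -0.4]
grip_width: 51.0
gripper_force: 0.0
```

jog_arm --pt "0 0 7 0 0 0 0.2" --pt "0 0 7 0 0 0 0.2" --pt "0 0 7 0 0 0 0.2" --pt "0 0 7 0 0 0 0.2" --pt "0 0 4 0 0 0 0.2" --pt "0 0 0 0 0 0 0.2"

```text
t: 9.98
tool_pos: [628.0, 201.7, 150.8]
tcp_rot: [0.134, 0.991, -0.0, 0.0]
wrist_force: [0.7, -0.4, -0.4]
grip_width: 51.1
gripper_force: 0.0
```

```bash
python3 - <<'E'
from bench import robot
from h import *
r=robot.get_image("wrist"); o=robot.observe()
print(o["tool_pos"],o["tcp_rot"],o["grip_width"])
im=r["color"][:,:,::-1].copy()
c,s=np.cos(np.radians(15.4)),np.sin(np.radians(15.4))
P=[[561+k*c,222-k*s,85] for k in(-70,70)]+[[561,222,111]]
for p in proj(r,P): cv2.drawMarker(im,tuple(int(v) for v in p),(0,0,255),0,12)
cv2.imwrite("pics/w2.png",im)
E
```

```text
[627.9481584  201.77069731 150.71675453] [ 1.33074739e-01  9.91106000e-01 -4.54494075e-05  9.27432877e-05] 51.54601561782182
```

View pics/w2.png

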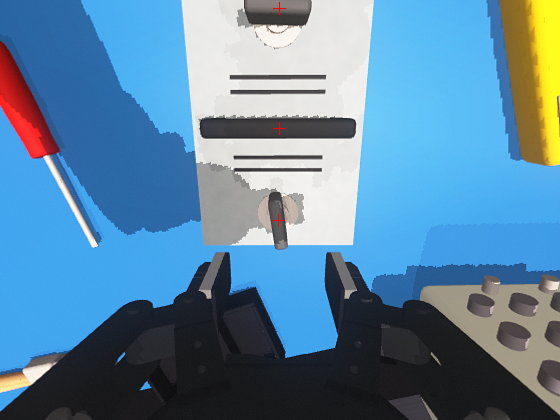

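Wing a (279,8) now stands across the cover. Wing b (279,218) sits under the tool as expected, so I'll descend and grip it.

jog_arm --pt "0 0 0 0 0 2 0.1" --pt "0 0 0 0 0 2 0" --pt "0 0 0 0 0 2 0" --pt "0 0 0 0 0 1 0" --pt "0 0 0 0 0 1 0" --pt "0 0 0 0 0 0 -1" --pt "0 0 0 0 0 0 -1" --pt "0 0 0 0 0 0 -1" --pt "0 0 0 0 0 0 -1" --pt "0 0 0 0 0 0 -1"

```text
t: 10.87
tool_pos: [628.5, 201.9, 71.4]
tcp_rot: [0.134, 0.991, 0.0, 0.001]
wrist_force: [0.5, 0.3, -0.4]
grip_width: 8.9
gripper_force: 45.1
```

jog_arm --pt "0 0 0 0 0 0 -1" --pt "0 0 0 0 0 0 -1"

```text
t: 11.03
tool_pos: [628.5, 201.9, 71.4]
tcp_rot: [0.134, 0.991, 0.0, 0.001]
wrist_force: [-0.6, 0.3, 0.8]
grip_width: 9.1
gripper_force: 45.2
```

jog_arm --pt "0 0 -6 0 0 0 -1" --pt "0 0 -6 0 0 0 -1" --pt "0 0 -6 0 0 0 -1" --pt "0 0 -6 0 0 0 -1" --pt "0 0 -6 0 0 0 -1" --pt "0 0 -6 0 0 0 -1" --pt "0 0 -6 0 0 0 -1" --pt "0 0 -6 0 0 0 -1" --pt "0 0 -6 0 0 0 -1" --pt "0 0 -6 0 0 0 -1"

```text
t: 11.87
tool_pos: [628.4, 202.5, 71.4]
tcp_rot: [-0.382, 0.924, 0.0, 0.001]
wrist_force: [-0.9, 0.6, 1.1]
grip_width: 9.0
gripper_force: 45.3
```

jog_arm --pt "0 0 -6 0 0 0 -1" --pt "0 0 -6 0 0 0 -1" --pt "0 0 -6 0 0 0 -1" --pt "0 0 -6 0 0 0 -1" --pt "0 0 -4 0 0 0 -1" --pt "0 0 0 0 0 0 -1"

```text
t: 12.37
tool_pos: [628.1, 202.7, 71.4]
tcp_rot: [-0.593, 0.805, 0.0, 0.001]
wrist_force: [-0.7, 1.1, 2.9]
grip_width: 9.1
gripper_force: 45.5
```

jog_arm --pt "0 0 0 0 0 0 -0.3" --pt "0 0 0 0 0 0 -0.3" --pt "0 0 0 0 0 0 -0.3" --pt "0 0 0 0 0 -1 -0.3" --pt "0 0 0 0 0 -2 -0.3" --pt "0 0 0 0 0 -3 -0.1" --pt "0 0 0 0 0 -2 0.1" --pt "0 0 0 0 2.3 0 0.2" --pt "0 0 0 0.2 2.3 0 0.2" --pt "0 0 0 0 2.4 0 0.2"

```text
t: 13.2
tool_pos: [560.9, 220.6, 152.0]
tcp_rot: [-0.592, 0.806, -0.001, 0.001]
wrist_force: [0.8, 0.6, -0.0]
grip_width: 51.6
gripper_force: 0.0
```

jog_arm --pt "0 0 -1.9 0 0 0 0.1" --pt "0 0 0 0 0 0 0.1"

```text
t: 13.37
tool_pos: [559.5, 221.2, 151.3]
tcp_rot: [-0.606, 0.795, -0.0, 0.0]
wrist_force: [0.3, 0.2, -0.6]
grip_width: 47.1
gripper_force: 0.0
```

```bash
python3 - <<'E'
from bench import robot
from h import *
o=robot.observe(); print(o["tool_pos"],o["tcp_rot"],o["grip_width"])
a=robot.get_image("wrist")["color"]; b=robot.get_image("side")["color"][200:340,150:340]
b=cv2.resize(b,None,fx=3,fy=3)
cv2.imwrite("pics/w3.png",cv2.resize(np.hstack([a,b]) ,(800,298))[:,:,::-1])
E
```

```text
[559.52817118 221.21417506 151.25844203] [-6.06066307e-01  7.95414073e-01 -1.81776135e-04  2.22757389e-04] 47.05713132321377
```

View pics/w3.png

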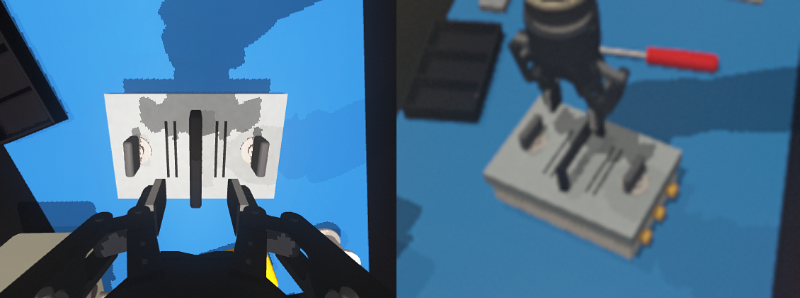

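Both wings (135,155) and (257,152) stand across the cover, and the handle at (196,158) is centred between the fingers. I'll descend and grip it.

jog_arm --pt "0 0 0 0 0 2 0.1" --pt "0 0 0 0 0 2 0.1" --pt "0 0 0 0 0 1.6 0.1" --pt "0 0 0 0 0 1 0.1" --pt "0 0 0 0 0 0 -1" --pt "0 0 0 0 0 0 -1" --pt "0 0 0 0 0 0 -1" --pt "0 0 0 0 0 0 -1" --pt "0 0 0 0 0 0 -1" --pt "0 0 0 0 0 0 -1" --force 90

```text
t: 14.3
tool_pos: [561.6, 220.9, 85.7]
tcp_rot: [-0.605, 0.796, -0.001, 0.001]
wrist_force: [0.8, -1.0, 0.1]
grip_width: 9.8
gripper_force: 88.3
```

jog_arm --pt "0 0 0 0 0 0 -1" --pt "0 0 0 0 0 -0.3 -1" --pt "0 0 0 0 0 -0.3 -1" --pt "0 0 0 0 0 -0.5 -1" --pt "0 0 0 0 0 -0.7 -1" --pt "0 0 0 0 0 -1 -1" --pt "0 0 0 0 0 -1 -1" --pt "0 0 0 0 0 -1 -1"

```text
t: 14.97
tool_pos: [560.7, 220.9, 133.7]
tcp_rot: [-0.606, 0.796, -0.0, 0.0]
wrist_force: [-0.1, -0.4, -3.9]
grip_width: 10.5
gripper_force: 87.7
```

jog_arm --pt "0 0 0 0 0 -1 -1" --pt "0 0 0 0 0 -1 -1" --pt "0 0 -3.2 0 0 0 -1" --pt "0 0 -3.2 0 0 0 -1" --pt "0 0 -3.2 0 0 0 -1" --pt "0 0 0 1 0 0 -1" --pt "0 0 0 1.5 0 0 -1" --pt "0 0 0 2 0 0 -1" --pt "0 0 0 2.5 0 0 -1" --pt "0 0 0 2.5 0 0 -1"

```text
t: 15.8
tool_pos: [550.3, 124.2, 152.6]
tcp_rot: [-0.67, 0.743, -0.0, -0.0]
wrist_force: [-0.4, 0.6, -4.7]
grip_width: 10.6
gripper_force: 87.8
```

jog_arm --pt "0 0 0 2.5 0 0 -1" --pt "0 0 0 2.5 0 0 -1" --pt "0 0 0 2.5 0 0 -1" --pt "0 0 0 2.5 0 0 -1" --pt "0 0 0 2.5 0 0 -1" --pt "0 0 0 2.5 0 0 -1" --pt "0 0 0 2.5 0 0 -1" --pt "0 0 0 2.5 0 0 -1" --pt "0 0 0 2.5 0 0 -1" --pt "0 0 0 2.5 0 0 -1"

```text
t: 16.63
tool_pos: [524.0, -124.9, 152.8]
tcp_rot: [-0.669, 0.743, -0.0, -0.0]
wrist_force: [0.8, 0.7, -4.5]
grip_width: 10.1
gripper_force: 87.8
```

jog_arm --pt "0 0 0 2.5 0 0 -1" --pt "0 0 0 2.5 0 0 -1" --pt "0 0 0 2.5 0 0 -1" --pt "0 0 0 2 0.2 0 -1" --pt "0 0 0 1.5 0.2 0 -1" --pt "0 0 0 1.1 0 0 -1" --pt "0 0 0 0 0 0 -1" --pt "0 0 0 0 0 0 -1"

```text
t: 17.3
tool_pos: [508.3, -242.9, 152.5]
tcp_rot: [-0.669, 0.743, 0.0, 0.0]
wrist_force: [0.3, 0.4, -4.0]
grip_width: 10.4
gripper_force: 87.8
```

```bash
python3 - <<'E'
from bench import robot
from h import *
o=robot.observe(); print(o["tool_pos"],o["tcp_rot"],o["grip_width"],o["wrist_force"],o["moment"])
a=robot.get_image("wrist")["color"]; b=robot.get_image("side")["color"]
cv2.imwrite("pics/w4.png",cv2.resize(np.hstack([a,b]) ,(800,300))[:,:,::-1])
E
```

```text
[ 508.3231704  -242.86492079  152.46797987] [-6.69216214e-01  7.43067663e-01  2.36753735e-04  2.27082516e-04] 10.410112910791964 [ 0.27205204  0.35791588 -4.04975914] [0.06951279 0.01550793 0.03063452]
```

View pics/w4.png

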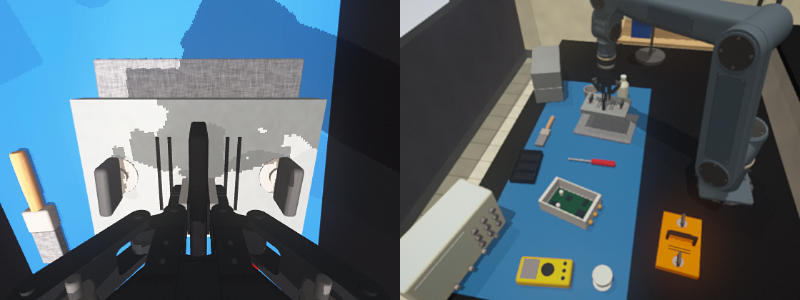

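The cover hangs level over the pad and parallel to its edge, with both wings still across. I'll lower it about 99 mm.

jog_arm --pt "0 0 0 0.4 0 1 -1" --pt "0 0 0 0 0 1.5 -1" --pt "0 0 0 0 0 1.5 -1" --pt "0 0 0 0 0 1.5 -1" --pt "0 0 0 0 0 1.5 -1" --pt "0 0 0 0 0 1 -1" --pt "0 0 0 0 0 0.7 -1" --pt "0 0 0 0 0 0.4 -1" --pt "0 0 0 0 0 0.2 -1" --pt "0 0 0 0 0 0 -1"

```text
t: 18.23
tool_pos: [508.7, -246.3, 59.3]
tcp_rot: [-0.67, 0.742, -0.0, 0.0]
wrist_force: [-0.4, -0.2, -4.2]
grip_width: 10.6
gripper_force: 87.8
```

jog_arm --pt "0 0 0 0 0 0.2 -1" --pt "0 0 0 0 0 0.2 -1" --pt "0 0 0 0 0 0.1 -1" --pt "0 0 0 0 0 0 -1"

```text
t: 18.57
tool_pos: [508.6, -246.4, 54.4]
tcp_rot: [-0.67, 0.742, -0.0, 0.0]
wrist_force: [0.6, 0.2, -6.1]
grip_width: 10.2
gripper_force: 87.9
```

jog_arm --pt "0 0 0 0 0 0.1 -1" --pt "0 0 0 0 0 0.1 -1" --pt "0 0 0 0 0 0 -1"

```text
t: 18.82
tool_pos: [508.8, -246.5, 53.7]
tcp_rot: [-0.67, 0.742, -0.001, 0.0]
wrist_force: [-2.0, 0.1, 2.0]
grip_width: 10.5
gripper_force: 88.7
```

In contact with the pad. I'll release and rise.

jog_arm --pt "0 0 0 0 0 0 -0.5" --pt "0 0 0 0 0 0 -0.2" --pt "0 0 0 0 0 0 0" --pt "0 0 0 0 0 0 0" --pt "0 0 0 0 0 -1 0" --pt "0 0 0 0 0 -2 0" --pt "0 0 0 0 0 -3 0" --pt "0 0 0 0 0 -3 0" --pt "0 0 0 0 0 -3 0" --pt "0 0 0 0 0 -3 0"

```text
t: 19.65
tool_pos: [508.5, -246.3, 204.6]
tcp_rot: [-0.67, 0.742, -0.0, 0.0]
wrist_force: [0.2, -0.1, -0.0]
grip_width: 42.8
gripper_force: 0.0
```

jog_arm --pt "0 0 0 -3 0 0 0" --pt "0 0 0 -3 0 0 0" --pt "0 0 0 -3 0 0 0" --pt "0 0 0 -3 0 0 0" --pt "0 0 0 -3 0 0 0" --pt "0 0 0 -3 0 0 0" --pt "0 0 0 -3 0 0 0" --pt "0 0 0 0 0 0 0"

```text
t: 20.32
tool_pos: [530.2, -32.5, 203.5]
tcp_rot: [-0.672, 0.74, 0.001, 0.001]
wrist_force: [-1.3, -1.0, -0.3]
grip_width: 42.8
gripper_force: 0.0
```

```bash
python3 - <<'E'
from bench import robot
from h import *
o=robot.observe(); print(o["tool_pos"],o["grip_width"],o["wrist_force"])
a=robot.get_image("top")["color"][90:260,250:450]; b=robot.get_image("side")["color"][100:270,200:400]
cv2.imwrite("pics/w5.png",cv2.resize(np.hstack([a,b]) ,(800,340),interpolation=cv2.INTER_CUBIC)[:,:,::-1])
E
```

```text
[530.22400929 -32.53252939 203.45997851] 42.763493649191574 [-1.25031723 -0.95498346 -0.2557081 ]
```

View pics/w5.png

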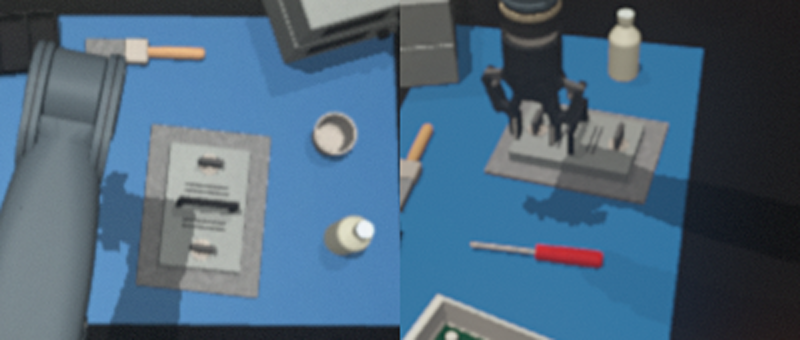

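The cover lies flat, centred and square on the pad at (205,207), with both wings across it. The bystanders have not moved, so I'm handing in.

```bash
python3 -c "
from bench import robot
print(robot.close_job())"
```

```text
the job is handed in; nothing more can be done
None
```

I loosened both thumbscrews about 88° each (the judging needs about 72°) and set the cover down flat, centred and square on the foam pad. I handed the job in at about 20 s, and the hand-in returned no verdict.

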